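# Hang the large spanner on its rack peg and close the keeper

### The arm

A 7-joint arm with a two-finger parallel gripper is mounted at the origin on a cart in front of the work surface, level with it; the furniture and walls round the work are solid. World frame = base frame: x ahead of the robot, y to its left, z up, the work surface at z = 0. Lengths are in m, angles in rad, forces in N, time in s.
With the tool pointing down it reaches from about 0.425 to 0.875 m from the base axis. Payload 4.7 kg.
Tool frame: the origin (TCP) lies midway between the tips of the shut fingers; the grasp point (between the pads) lies 19 mm behind it; z points along the fingers, y is the line along which they close (so a half turn about z gives the same grasp; the last joint's range is limited). The gripper opens to 87 mm and grips with 3 to 60 N. Pads are 19 mm wide; open, the fingers measure 117 mm over their backs; the gripper's body (75 mm by 190 mm) begins 51 mm behind the grasp point.
Start: joints at [1.197, 0.321, -0.07, 1.45, 0.023, 1.371, -0.057], TCP at [0.246, -0.602, 0.223] pointing down, gripper open.
Joint ranges: [-2.86, 2.86], [-0.3, 2.09], [-1.38, 1.24], [0.06, 2.45], [-1.56, 4.7], [0.09, 2.05], [-2.69, 2.69]. Speed limits (rad/s): [2.57, 2.57, 3.14, 3.14, 3.14, 3.14, 3.14].

### API

Orientations are given as a rotation vector (axis times angle).
In Python, from bench import ctrl, imaging, telemetry gives the robot as it stands (ctrl), with the cameras (imaging) and the readings (telemetry).
- The arm moves only by the tool inch_along, called after ">>>" by a JSON object that holds its "api" and its "payload". Schema: {"type":"object","properties":{"offsets":{"type":"object","properties":{"dx":{"type":"array","items":{"type":"number"},"minItems":1,"maxItems":20},"dy":{"type":"array","items":{"type":"number"},"minItems":1,"maxItems":20},"dz":{"type":"array","items":{"type":"number"},"minItems":1,"maxItems":20},"yaw":{"type":"array","items":{"type":"number"},"minItems":1,"maxItems":20},"finger_gap":{"type":"array","items":{"type":"number"},"minItems":1,"maxItems":20}},"additionalProperties":false,"required":["dx","dy","dz","yaw","finger_gap"]},"force":{"type":"number"},"only":{"type":"string"},"quiet":{"type":"boolean"},"lines":{"type":"string"}},"required":["offsets"],"additionalProperties":false}. offsets is an object with one list for each field, all of the same length, 1 to 20, a row being the entries at one place: dx, dy, dz (the shift in cm), yaw (a turn about the tool's z in units of 0.2 rad), finger_gap (the opening from 0.0 (shut) to 1.0 (fully open)); each row is the pose to reach, as a shift and turn from the pose commanded when the call began, along the tool's axes at that moment; what a row does not reach only later rows make up. A row lasts 1/10 s, in which the tool goes at most 0.05 m and 0.15 rad, less where a joint would pass 70% of its speed; a pose out of reach is approached as far as the arm can. The fingers move at their own pace and stop on an object; force is the grip in N (left out, the last holds). Time passes only in rows, so rows that do not move let the fingers close. The tool returns the time, the measured TCP pose, the force, the opening and the grip force at its end. only (a regular expression) keeps the lines of the reply that match it, lines (a string "A,B") keeps lines A to B, and quiet returns only ok. Input that does not fit is refused with a message, and nothing moves.
- telemetry.get_state(): the state, without advancing time (a new reading comes with each control period).
- imaging.get_image(name): name is "scene" or "side" or "wrist"; returns the picture (400x640x3 uint8, red, green, blue); there is no depth.
- imaging.camera_model(name): a dict with "vertical_fov" (degrees; the focal length in pixels is half the picture's height over the tangent of half this angle, whatever the lens; pixels are square), "cx", "cy" (the principal point, pixels), "rvec" (rotation vector, rad) and "tvec" (3), from world to camera coordinates, as OpenCV has them; the wrist camera has in their place "hand_eye" (4x4, takes a point from camera to tool coordinates, whose origin is the TCP and whose axes are the flange's). Camera axes: x right, y down, z forward; pixel columns grow to the right and rows downward; lengths in m; the calibration is good to about 2 mm. A picture is of the moment at which its call begins: read the wrist's pose just before it. camera_model takes no time and is no camera call.
- ctrl.close_job(): hands the job in; it is judged then, once.
The state is a dict: "time": time; "joint_positions": joint angles; "qd": joint speeds; "joint_torque": joint torques, N m; "position": TCP position; "tool_rot": TCP orientation; "ft_force": force on the tool from outside, world axes, zero at the start; "torque": the same for the moment, N m; "grip_width": opening from 0.0 (shut) to 1.0 (fully open); "grip_force": force on a finger pad.
Only numpy, scipy, OpenCV 4.12 (cv2) and the standard library are available. Lean on these libraries where they do the work, as an engineer would, in place of code of your own. Each camera call takes 0.05 s, during which the arm holds its last target. There are 200 camera calls.

### The job

Hang the large loose combination spanner by its ring on the empty middle peg of the sloping blue spanner rack: ring pushed fully down the peg until it lies flat on the face, open jaw hanging straight down the slope. Then swing the keeper bar over and down until it is fully shut across the pegs, let go of everything, and leave the other things on the bench where they lie.

Things in the scene. Friction and masses are not known exactly. Their poses are not given: they have to be found in the camera images.
- rack: Dark tube easel that carries the blue rack face; fixed in a run. Origin on the bench straight below the middle of the face's slot (185 mm lower); x horizontal, up-slope, away from the robot. The robot may touch the rack.
- rack_face: Blue sheet-steel face of the spanner rack, flat, 305 x 262 mm, sloping 40 deg, high edge away from the robot; fixed. Origin on its surface at the middle of its cross slot. x up the slope (face runs from -248 to +57 mm), y along the slot to the robot's left (-131 to +131), z straight out of the face, 40 deg from vertical, leaning to the robot. A lip at the low edge stands 12 mm proud.
- slot_mid (a point): Middle of the black cross slot (same point as rack_face's origin). The empty middle peg stands here, square to the face: steel, 13 mm diameter, 32 mm long, its tip chamfered 1.2 mm. It is clamped wherever the last user left it, anywhere within 10.5 mm to either side along y; it is not tracked: find it by eye or by feel. It stays put under 50 N.
- peg_left (a point): Foot of the peg at y = +85 mm of rack_face; its twin is at y = -85. Each carries a smaller spanner, fixed there, flat on the face, ring uppermost, at most 36 mm wide and 7 mm thick; these pegs are 32 mm long too.
- keeper (a joint): Angle of the keeper, a bail of 7 mm steel rod hinged along y at x = +42, z = +24 mm of rack_face: arms 44 mm long at y = -120 and +120, joined by a straight cross bar. 0 = shut, a hard stop (bar at x = 0, z = 38 mm, just over the peg tips); it grows as the bar swings up and away from the robot, up to 1.95; starts at 1.6 to 1.9 rad. Hinge friction of 0.12 N m holds it where it is left.
- keeper_grip (a point): Centre of the red plastic sleeve (16 mm diameter, 40 mm long along the bar) on the keeper's cross bar, at y = +42.5 mm of rack_face, between two pegs; moves with the keeper. Push or pinch the keeper here.
- spanner: The large loose combination spanner, dull grey steel, 242 mm over all, about 0.16 kg, lying flat. Origin at its middle, on its underside; z up through its thickness (8 mm everywhere). Its long axis runs from spanner_jaw to spanner_eye; the shank is 15 to 17 mm wide; centre of mass 5 mm from the origin towards the jaw.
- spanner_eye (a point): Centre of the spanner's ring, halfway through its 8 mm thickness, at (23, -103, 4) mm in the spanner's frame. Ring 36 mm outside, hole about 17 mm clear; not tilted out of the shank's plane.
- spanner_jaw (a point): Middle of the spanner's open jaw, 211 mm from the eye, at (-21, 103, 4) mm in the spanner's frame.
- brass_drift: Brass drift, a plain round bar 16 mm thick, 150 mm long, lying on the bench. Leave alone. Origin under its middle.
- scraper: Gasket scraper with wooden handle, 194 x 55 x 18 mm, lying on the bench. Leave alone. Origin under its middle.
- feeler_gauge: Folded steel feeler gauge, 90 x 54 x 10 mm, lying on the bench. Leave alone. Origin under its middle.

How it is judged:
By the outcome, as a careful person would: the job done as asked, in the order asked, and still so for the second after the job is handed in, with the robot touching nothing.
It also fails if it takes over 67 s, if anything falls off the work surface, if the arm or the gripper's body presses on something with over 40 N, if the wrist force passes 120 N, or if a joint passes its speed limit or range.

## Working session

There is one attempt and no reset: what is moved stays moved. The work goes in short steps, Python scripts to look and compute and a tool call to move; the robot and the scene stay as the last step left them, time stands still between calls to the robot, and variables do not carry over. Pictures are saved under pics/ and viewed, at most 10 in all, crops included, and the job is handed in when it is done.

```bash
ls; mkdir -p pics; python3 - <<'E'
from bench import ctrl, imaging, telemetry
import cv2,numpy as np
for n in("scene","side"):
    cv2.imwrite(f"pics/{n}0.png",imaging.get_image(n)[:,:,::-1])
for n in("scene","side","wrist"): print(n,imaging.camera_model(n))
s=telemetry.get_state();print(s['time'],s['position'],s['tool_rot'],s['grip_width'])
E
```

```text
bench.py
pics
scene {'vertical_fov': 50.318652285535286, 'cx': 321.281108203189, 'cy': 203.14778780575875, 'rvec': array([ 2.47243798, -0.33788178,  0.09092974]), 'tvec': array([-0.58774455,  0.1998906 ,  1.19618892])}
side {'vertical_fov': 52.90858150493209, 'cx': 320.7503731366762, 'cy': 197.2081872715843, 'rvec': array([ 2.12098448,  0.06515637, -0.03157405]), 'tvec': array([-0.601063  ,  0.07723601,  1.23016073])}
wrist {'vertical_fov': 59.35472539449604, 'cx': 324.8662695672782, 'cy': 200.31778531720036, 'hand_eye': array([[-9.07809801e-04, -9.69441041e-01, -2.45322734e-01,
         6.78427662e-02],
       [ 9.99999575e-01, -9.19335865e-04, -6.75334753e-05,
        -5.89599288e-04],
       [-1.60064265e-04, -2.45322691e-01,  9.69441464e-01,
        -1.61289248e-01],
       [ 0.00000000e+00,  0.00000000e+00,  0.00000000e+00,
         1.00000000e+00]])}
0.1 [ 0.24555319 -0.60131947  0.22157941] [-3.08114245e+00 -6.04977364e-01  7.10406603e-04] 1.0001308399367803
```

View pics/scene0.png

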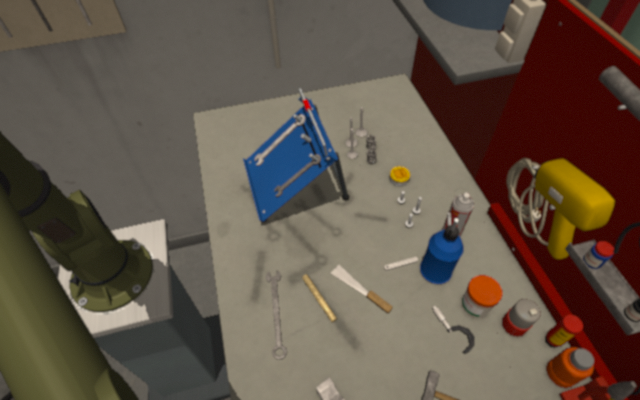

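View pics/side0.png

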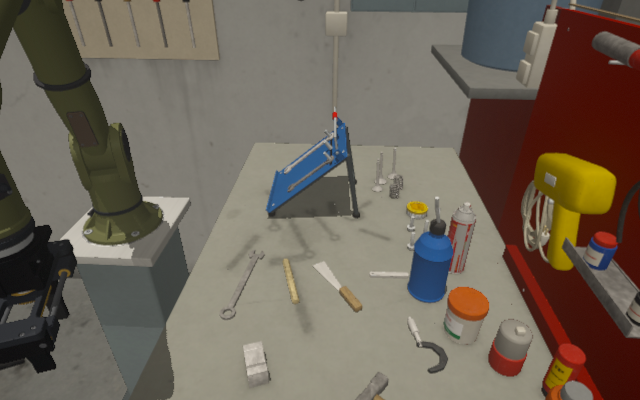

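The scene camera shows the spanner with its ring at about (280,352) and its jaw at about (274,276). The blue face spans about (245,160) to (335,155), and the red sleeve is at (306,104). In the side view the ring is at (228,312), the jaw at (258,255) and the sleeve at (335,115). Next I'll enlarge these areas.

```bash
python3 - <<'E'
import cv2,numpy as np
a=cv2.imread('pics/scene0.png');b=cv2.imread('pics/side0.png')
def c(im,x,y,w,h,s): return cv2.resize(im[y:y+h,x:x+w],None,fx=s,fy=s,interpolation=cv2.INTER_CUBIC)
top=np.hstack([c(a,235,80,130,150,3.0),c(b,255,100,130,150,3.0)])
bot=np.hstack([c(a,250,260,130,50*1,3.0),c(b,200,240,130,50,3.0)])
# rack only
out=np.hstack([c(a,238,84,100,150,4),c(b,260,100,100,150,4)])
cv2.imwrite('pics/rackz.png',out)
E
```

```text
(no output)
```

View pics/rackz.png

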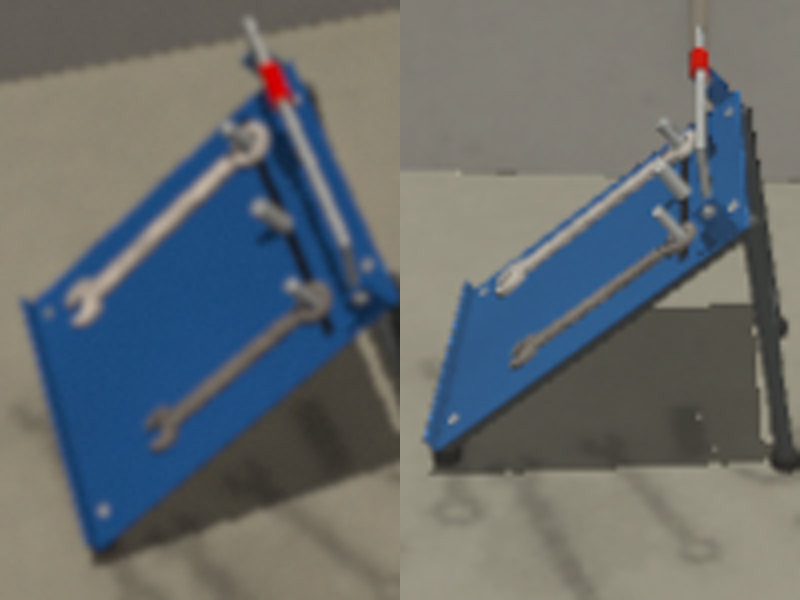

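In the scene crop the peg tips are at (228,130), (258,208) and (290,285) zoomed, with the sleeve at (272,83). In the side crop the tips are at about (664,125), (662,170) and (660,213), with the sleeve at (698,63). I'll fit the rack pose to these.

```bash
cat > h.py <<'E'
import numpy as np,cv2
from bench import ctrl, imaging, telemetry
from scipy.spatial.transform import Rotation as R
from scipy.optimize import least_squares
def K(m):
    f=200/np.tan(np.radians(m['vertical_fov'])/2)
    return np.array([[f,0,m['cx']],[0,f,m['cy']],[0,0,1]])
def ext(n,st=None):
    m=imaging.camera_model(n)
    if n!='wrist': return K(m),R.from_rotvec(m['rvec']).as_matrix(),m['tvec']
    T=np.eye(4);T[:3,:3]=R.from_rotvec(st['tool_rot']).as_matrix();T[:3,3]=st['position']
    T=np.linalg.inv(T@m['hand_eye']);return K(m),T[:3,:3],T[:3,3]
def proj(P,e):
    k,r,t=e;q=(np.atleast_2d(P)@r.T+t)@k.T;return q[:,:2]/q[:,2:]
def ray(uv,z,e):
    k,r,t=e;d=r.T@np.linalg.inv(k)@[*uv,1];c=-r.T@t;return c+d*(z-c[2])/d[2]
def face(x,y,yaw):
    rw=R.from_euler('z',yaw)*R.from_euler('y',-np.radians(40))
    return rw.as_matrix(),np.array([x,y,.185])
E
python3 - <<'E'
from h import *
S,D=ext('scene'),ext('side')
sc={'L':(228,130),'M':(258,208),'R':(290,285),'G':(272,83),'lr':(92,550),'ll':(25,302),'tr':(396,303)}
sd={'L':(665,124),'M':(662,168),'R':(659,212),'G':(698,63),'lr':(428,440),'ll':(468,285),'tr':(750,215),'tl':(738,95)}
def model(p):
    Rf,o=face(*p[:3]);a=p[4]+np.arctan2(14,42);L=.0443
    q={'L':(0,.085,.032),'R':(0,-.085,.032),'M':(0,p[3],.032),'G':(.042-L*np.cos(a),.0425,.024+L*np.sin(a)),
     'lr':(-.248,-.131,.006),'ll':(-.248,.131,.012),'tr':(.057,-.131,0),'tl':(.057,.131,0)}
    return {k:Rf@np.array(v)+o for k,v in q.items()}
def res(p,full=False):
    m=model(p);o=[]
    for k,v in sc.items(): o.append(proj(m[k],S)[0]-(np.array(v)/4+[237.6,83.6]))
    for k,v in sd.items(): o.append(proj(m[k],D)[0]-(np.array(v)/4+[159.6,99.6]))
    return np.array(o) if full else np.ravel(o)
r=least_squares(res,[.6,.1,0,0,1.7],loss='soft_l1');print(r.x);print(res(r.x,True).round(1).tolist())
print(np.linalg.inv(1*(r.jac.T@r.jac)).diagonal()**.5)
for n,e,uvs in(('sc',S,[(280,352),(274,276)]),('sd',D,[(228,312),(258,255)])):
    print(n,[ray(u,.006,e).round(4) for u in uvs])
E
```

```text
[ 0.62440829  0.18048621  0.0279648  -0.00461173  1.71739368]
[[-0.3, -0.5], [0.1, 0.1], [-0.2, 0.3], [0.3, 1.5], [-0.4, -0.2], [-1.3, -0.8], [0.7, -0.8], [-0.3, -0.3], [-0.1, -0.2], [-0.0, -0.1], [0.2, 0.9], [0.3, 1.7], [-0.3, -0.7], [-0.2, 2.7], [1.0, -1.4]]
[0.00097233 0.00189564 0.00874791 0.00402832 0.05796724]
sc [array([ 0.4107, -0.341 ,  0.006 ]), array([ 0.4378, -0.1321,  0.006 ])]
sd [array([ 0.4096, -0.3379,  0.006 ]), array([ 0.4393, -0.1338,  0.006 ])]
```

Both views agree: eye at about (0.410,-0.340), jaw at about (0.4385,-0.133), 0.2085 m apart against 0.211 given. The rack is at (0.624,0.180) with yaw 0.028, and the peg is at about -4.6 mm.

The tool can only point down, so I'll grip the shank 55 mm from the eye. A light grip should let the spanner pivot to 40° against the bench. First I'll hover over it for a wrist view.

Units first: shifts go in cm and turns go in units of 0.2 rad. So -0.2 m is -20, 0.2 m is 20, -1.045 rad is -5.225.

```bash
cat >> h.py <<'E'
def go(p,yaw):
    "tool-axes shift and turn from the present pose; yaw of tool x"
    s=telemetry.get_state();r=R.from_rotvec(s['tool_rot']).as_matrix()
    y0=np.arctan2(r[1,0],r[0,0]);t=-((yaw-y0+np.pi)%(2*np.pi)-np.pi)
    print('t',s['time'],'d',(r.T@(np.array(p)-s['position'])).round(4),'turn',round(t,3),'yaw0',round(y0,4))
E
```

>>> {"api": "inch_along", "payload": {"offsets": {"dx": [3, 6, 10, 13, 16, 20, 24, 27.9, 27.9, 27.9, 27.9], "dy": [-2, -5, -8, -11, -13, -16, -20, -22.8, -22.8, -22.8, -22.8], "dz": [0, 0, 0, 0, 0, 1, 2, 2.2, 2.2, 2.2, 2.2], "yaw": [-0.75, -1.5, -2.25, -3, -3.75, -4.5, -5.225, -5.225, -5.225, -5.225, -5.225], "finger_gap": [1, 1, 1, 1, 1, 1, 1, 1, 1, 1, 1]}}}

```text
time: 1.2
position: [0.417, -0.2864, 0.2004]
tool_rot: [2.371, 2.061, -0.001]
ft_force: [-0.6, -0.7, 1.2]
grip_width: 0.996
grip_force: 0.0
```

```bash
python3 - <<'E'
from h import *
s=telemetry.get_state();cv2.imwrite('pics/w1.png',imaging.get_image('wrist')[:,:,::-1])
np.save('w1.npy',np.r_[s['position'],s['tool_rot']]);print(np.abs(s['qd']).max());go([.50,.176,.36],3.17)
E
```

```text
0.019347560240507822
t 1.25 d [ 0.4699  0.0173 -0.1599] turn -1.74 yaw0 1.43
```

View pics/w1.png

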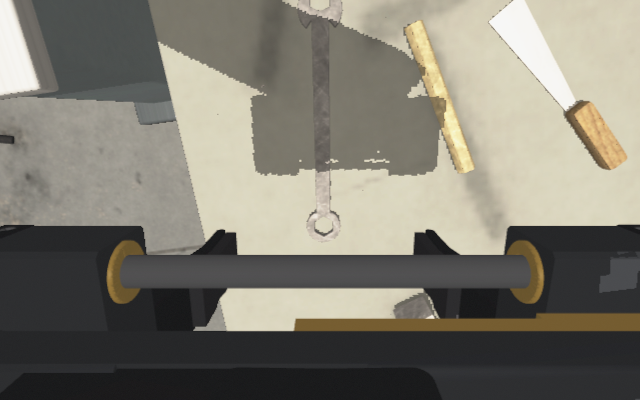

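The ring centre is at (323,225) and the jaw at about (321,3), with the shank almost vertical in the picture. The gripper hides the lower half of the view. I'll compute the points and then go to look at the peg.

```bash
python3 - <<'E'
from h import *
w=np.load('w1.npy');e=ext('wrist',dict(position=w[:3],tool_rot=w[3:]))
a=ray((323,225),.004,e);b=ray((322,195),.006,e);c=ray((319.5,30),.006,e);print(a,b,c,np.degrees(np.arctan2(*(c-b)[1::-1])), ray((321,3),.006,e)-a)
go([.59,.176,.42],3.17)
E
```

```text
[ 0.40857119 -0.33591975  0.004     ] [ 0.41227921 -0.30263222  0.006     ] [ 0.43237277 -0.1460451   0.006     ] 82.68766021929632 [0.02841997 0.21214162 0.002     ]
t 1.25 d [ 0.4825  0.1064 -0.2199] turn -1.74 yaw0 1.43
```

>>> {"api": "inch_along", "payload": {"offsets": {"dx": [3, 6, 9, 12, 15, 19, 23, 27, 31, 35, 39, 43, 48.2, 48.2, 48.2, 48.2], "dy": [0, 0, 0, 0, -1, -2, -3, -4, -5, -6, -7, -7, -7.1, -7.1, -7.1, -7.1], "dz": [-2, -5, -9, -12, -16, -19, -22, -22, -22, -22, -22, -22, -22, -22, -22, -22], "yaw": [-0.5, -1, -1.5, -2.25, -3, -3.75, -4.5, -5.25, -6, -6.75, -7.5, -8.25, -8.7, -8.7, -8.7, -8.7], "finger_gap": [1, 1, 1, 1, 1, 1, 1, 1, 1, 1, 1, 1, 1, 1, 1, 1]}}}

```text
time: 2.85
position: [0.4147, 0.1997, 0.4205]
tool_rot: [0.042, -3.141, 0.001]
ft_force: [-0.4, -0.5, -0.1]
grip_width: 1.0
grip_force: 0.0
```

```bash
python3 - <<'E'
from h import *
s=telemetry.get_state();cv2.imwrite('pics/w2.png',imaging.get_image('wrist')[:,:,::-1])
np.save('w2.npy',np.r_[s['position'],s['tool_rot']]);print(np.abs(s['qd']).max(),s['joint_positions'])
E
```

```text
0.009941025677313397 [ 0.46745153 -0.11858695 -0.86050742  1.5026303  -0.09048122  1.71634318
  1.19508022]
```

View pics/w2.png

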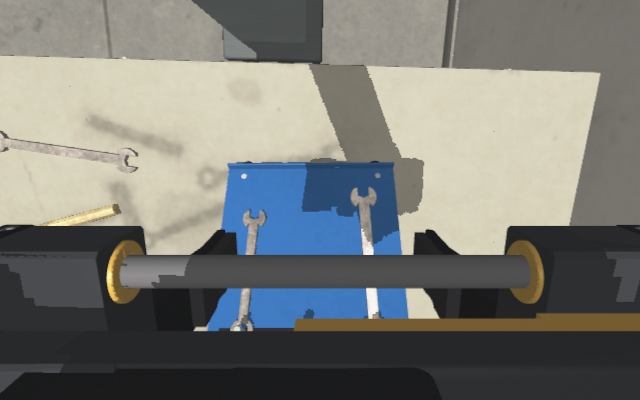

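I mistyped the y shift, so the tool stopped short. I can see the face's low edge and the two small spanners, with the peg hidden behind the gripper. Moving 0.19 m further over the rack.

>>> {"api": "inch_along", "payload": {"offsets": {"dx": [-5, -10, -15, -19, -19, -19, -19], "dy": [0, -1, -2, -2.4, -2.4, -2.4, -2.4], "dz": [0, 0, 0, 0, 0, 0, 0], "yaw": [0, 0, 0, 0, 0, 0, 0], "finger_gap": [1, 1, 1, 1, 1, 1, 1]}}}

```text
time: 3.6
position: [0.6038, 0.1836, 0.4211]
tool_rot: [-0.048, 3.141, -0.001]
ft_force: [-0.5, 0.2, 0.3]
grip_width: 1.001
grip_force: 0.0
```

```bash
python3 - <<'E'
from h import *
s=telemetry.get_state();im=imaging.get_image('wrist')[:,:,::-1];cv2.imwrite('pics/w3.png',im)
cv2.imwrite('pics/w3z.png',cv2.resize(im[60:240,200:450],None,fx=3.2,fy=3.2,interpolation=cv2.INTER_CUBIC))
np.save('w3.npy',np.r_[s['position'],s['tool_rot']]);print(s['position'],np.abs(s['qd']).max())
E
```

```text
[0.60380514 0.18362407 0.42114089] 0.03474659718823099
```

View pics/w3z.png

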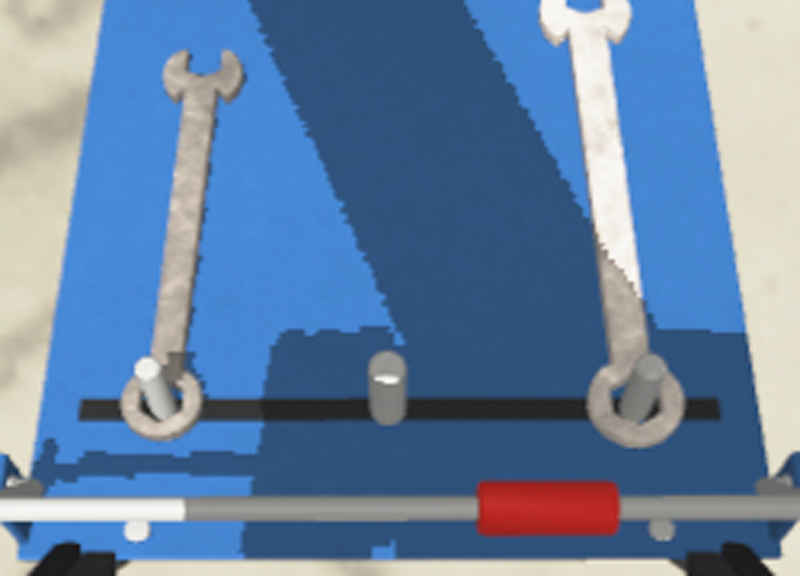

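This view is clear (zoomed pixels). Peg tips are at (149,369), (387,364) and (651,370), and the feet lie on the slot row at about 410. The sleeve centre is at (548,508) and the top edge of the face is at row 557.

```bash
python3 - <<'E'
from h import *
w=np.load('w3.npy');e=ext('wrist',dict(position=w[:3],tool_rot=w[3:]))
ob={'L':(650,369),'M':(387,364),'R':(149,369),'Mf':(388,410),'G':(548,508),'tl':(780,557),'tr':(18,557)}
def model(p):
    Rf,o=face(*p[:3]);a=p[4]+np.arctan2(14,42);L=.0443
    q={'L':(0,.085,.032),'R':(0,-.085,.032),'M':(0,p[3],.032),'Mf':(0,p[3],0),'G':(.042-L*np.cos(a),.0425,.024+L*np.sin(a)),
     'tr':(.057,-.131,0),'tl':(.057,.131,0)}
    return {k:Rf@np.array(v)+o for k,v in q.items()}
def res(p,full=0):
    m=model(p);o=np.array([proj(m[k],e)[0]-(np.array(v)/3.2+[199.66,59.66]) for k,v in ob.items()])
    return o if full else o.ravel()
r=least_squares(res,[.624,.18,.03,-.0046,1.7],loss='soft_l1');print(r.x,res(r.x,1).round(1).tolist())
m=model(r.x);print(m['M'],m['Mf'],m['G'])
u=np.array([np.cos(np.radians(82.5)),np.sin(np.radians(82.5))]);g=np.r_[np.array([.4086,-.336])+.055*u,.15];print(g)
go(g,np.radians(82.5))
E
```

```text
[ 0.62371758  0.18461053  0.02986365 -0.0042765   1.78181387] [[0.8, -1.0], [-0.0, 0.6], [-0.7, -1.0], [0.0, 0.1], [-0.2, -0.0], [1.7, 0.6], [-1.2, 0.6]]
[0.60328524 0.17972175 0.20951342] [0.62384527 0.18033593 0.185     ] [0.63189905 0.22737389 0.27407783]
[ 0.41577894 -0.28147053  0.15      ]
t 3.65 d [ 0.2026 -0.4591  0.2719] turn 1.733 yaw0 -3.1103
```

The wrist fit agrees in slot pose, with the peg at -4.3 mm and the keeper at 1.78 rad. Back to the spanner.

>>> {"api": "inch_along", "payload": {"offsets": {"dx": [2, 5, 9, 12, 14, 16, 17, 18, 19, 20, 20.26, 20.26, 20.26, 20.26, 20.26], "dy": [-3, -7, -11, -15, -19, -23, -27, -31, -35, -39, -43, -45.91, -45.91, -45.91, -45.91], "dz": [0, 0, 0, 2, 5, 8, 11, 14, 17, 21, 24, 27, 27.2, 27.2, 27.2], "yaw": [0.75, 1.5, 2.25, 3, 3.75, 4.5, 5.25, 6, 6.75, 7.5, 8.25, 8.665, 8.665, 8.665, 8.665], "finger_gap": [1, 1, 1, 1, 1, 1, 1, 0.6, 0.6, 0.6, 0.6, 0.6, 0.6, 0.6, 0.6]}}}

```text
time: 5.15
position: [0.4165, -0.2804, 0.15]
tool_rot: [2.36, 2.071, 0.0]
ft_force: [0.5, 0.0, 0.3]
grip_width: 0.6
grip_force: 0.0
```

```bash
python3 - <<'E'
from h import *
go([.41578,-.28147,.0025],np.radians(82.5))
s=telemetry.get_state();im=imaging.get_image('wrist')[:,:,::-1]
e=ext('wrist',s);print(proj([[.4086,-.336,.004],[.4086,-.336+.0,.004],[.4158,-.2815,.008],[.43237,-.14605,.006]],e))
cv2.imwrite('pics/w4.png',im)
E
```

```text
t 5.15 d [-0.0009 -0.0008  0.1475] turn 0.0 yaw0 1.4402
[[323.31125699 247.88421531]
 [323.31125699 247.88421531]
 [323.22120174 191.51211696]
 [321.36107574  23.66914453]]
```

View pics/w4.png

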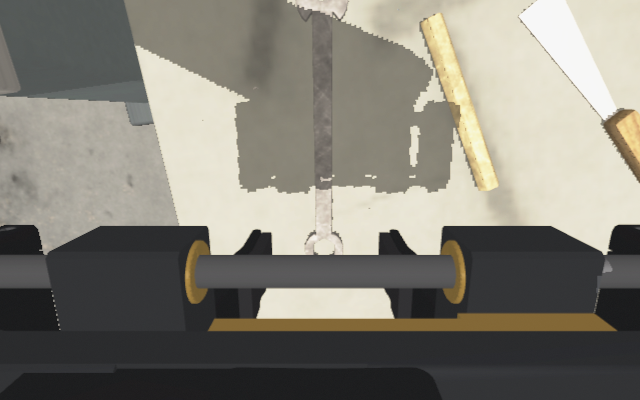

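The ring is at (323,246), as predicted, and the shank sits central between the fingers. Descend and close lightly.

Scaled: 0.1475 m is 14.75, 0.14 m is 14.

>>> {"api": "inch_along", "payload": {"offsets": {"dx": [-0.1, -0.1, -0.1, -0.1, -0.1, -0.1, -0.1, -0.1, -0.1, -0.1, -0.1, -0.1, -0.1, -0.1], "dy": [-0.1, -0.1, -0.1, -0.1, -0.1, -0.1, -0.1, -0.1, -0.1, -0.1, -0.1, -0.1, -0.1, -0.1], "dz": [5, 9, 12, 14, 14.75, 14.75, 14.75, 14.75, 14.75, 14.75, 14.75, 14.75, 14.75, 14.75], "yaw": [0, 0, 0, 0, 0, 0, 0, 0, 0, 0, 0, 0, 0, 0], "finger_gap": [0.6, 0.6, 0.6, 0.6, 0.6, 0.6, 0, 0, 0, 0, 0, 0, 0, 0]}, "force": 5}}

```text
time: 6.6
position: [0.4152, -0.2822, 0.0012]
tool_rot: [2.362, 2.071, -0.0]
ft_force: [0.3, -0.7, 2.3]
grip_width: 0.169
grip_force: 5.0
```

>>> {"api": "inch_along", "payload": {"offsets": {"dx": [0.1, 0.2, 0.5, 0.76, 1.2, 1.62, 2.2, 2.78, 3.47, 4.21, 4.21, 4.21, 4.21], "dy": [0, 0, 0, 0, 0, 0, 0, 0, 0, 0, 0, 0, 0], "dz": [-1.2, -2.35, -3.5, -4.64, -5.75, -6.84, -7.9, -8.89, -9.86, -10.77, -10.77, -10.77, -10.77], "yaw": [0, 0, 0, 0, 0, 0, 0, 0, 0, 0, 0, 0, 0], "finger_gap": [0, 0, 0, 0, 0, 0, 0, 0, 0, 0, 0, 0, 0]}, "force": 5}}

```text
time: 7.9
position: [0.4203, -0.2406, 0.1083]
tool_rot: [-2.362, -2.07, 0.0]
ft_force: [0.3, -0.7, -0.2]
grip_width: 0.17
grip_force: 5.0
```

>>> {"api": "inch_along", "payload": {"offsets": {"dx": [0, 0, 0, 0], "dy": [0, 0, 0, 0], "dz": [0, 0, 0, 0], "yaw": [0, 0, 0, 0], "finger_gap": [0, 0, 0, 0]}, "force": 55}}

```text
time: 8.3
position: [0.4206, -0.2404, 0.1086]
tool_rot: [-2.362, -2.071, 0.0]
ft_force: [-0.1, -0.1, -0.3]
grip_width: 0.156
grip_force: 55.0
```

```bash
python3 - <<'E'
from h import *
a=imaging.get_image('scene')[:,:,::-1];b=imaging.get_image('side')[:,:,::-1]
cv2.imwrite('pics/a5.png',a);cv2.imwrite('pics/b5.png',b)
c=lambda im,x,y:cv2.resize(im[y:y+150,x:x+100],None,fx=4,fy=4,interpolation=cv2.INTER_CUBIC)
cv2.imwrite('pics/z5.png',np.hstack([c(a,235,230),c(b,195,200)]))
E
```

```text
(no output)
```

View pics/z5.png

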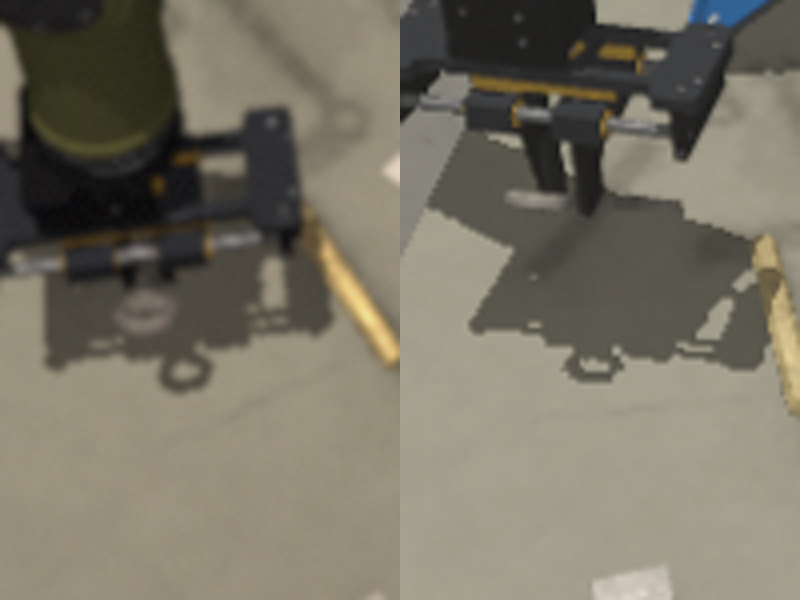

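The ring shows at zoomed (146,312) in the scene view. In the side view it is almost edge-on at (538,198), with the jaw hidden. I'll triangulate the ring to get the tilt.

```bash
python3 - <<'E'
from h import *
S,D=ext('scene'),ext('side')
f=lambda p:np.r_[proj(p,S)[0]-[271.1,307.6],proj(p,D)[0]-[229.1,249.1]]
r=least_squares(f,[.41,-.28,.14]);print(r.x,r.fun)
s=telemetry.get_state();T=R.from_rotvec(s['tool_rot']).as_matrix();print(s['position'],'ring in tool',T.T@(r.x-s['position']))
for th in(25,30,35,40,45):
    t=np.radians(th);q=s['position']+T@np.array([-.055*np.cos(t),0,-.0028-.055*np.sin(t)]);print(th,q,(proj(q,S)-[271.1,307.6]).round(1),(proj(q,D)-[229.1,249.1]).round(1))
E
```

```text
[ 0.41524551 -0.28517446  0.14724865] [-0.00081334  0.00075692  0.00099143 -0.00041758]
[ 0.42062741 -0.24038211  0.10867343] ring in tool [-0.045111    0.00051137 -0.03857594]
25 [ 0.41411817 -0.28980259  0.13471672] [[0.5 4.2]] [[-0.4  5.7]]
30 [ 0.41440818 -0.28760618  0.13897275] [[0.2 2.5]] [[-0.2  3.6]]
35 [ 0.41474552 -0.28505037  0.14301949] [[-0.   0.8]] [[0.  1.4]]
40 [ 0.41512763 -0.28215461  0.14682614] [[-0.3 -1.1]] [[ 0.3 -0.7]]
45 [ 0.4155516  -0.27894093  0.15036374] [[-0.5 -3.1]] [[ 0.7 -2.9]]
```

The tilt is about 39°, as wanted. The ring in the tool frame is at about (-0.044, 0, -0.038). Now carry it to a point 110 mm off the face.

```bash
cat >> h.py <<'E'
FOOT=np.array([.6238,.1798,.185]);YAW=np.pi+.0299
N=face(0,0,.0299)[0][:,2]
def ringtcp(h,rt=(-.044,0,-.038),dy=0):
    T=np.array([[np.cos(YAW),np.sin(YAW),0],[np.sin(YAW),-np.cos(YAW),0],[0,0,-1]])
    return FOOT+[0,dy,0]+N*h-T@np.array(rt)
E
python3 - <<'E'
from h import *
for h in (.11,.05): print(ringtcp(h));go(ringtcp(h),YAW)
E
```

```text
[0.50914463 0.17637078 0.23126489]
t 8.4 d [ 0.4247  0.0333 -0.1226] turn -1.732 yaw0 1.4398
[0.54769465 0.17752377 0.18530222]
t 8.4 d [ 0.4309  0.0714 -0.0766] turn -1.732 yaw0 1.4398
```

>>> {"api": "inch_along", "payload": {"offsets": {"dx": [0, 0, 1, 4, 8, 12, 16, 20, 24, 28, 32, 35, 38, 40, 41.5, 42.47, 42.47, 42.47, 42.47, 42.47], "dy": [0, 0, 0, 0, 0, 0, 0, 0, 0, 0, 0, 1, 1.5, 2, 3, 3.33, 3.33, 3.33, 3.33, 3.33], "dz": [-4, -8, -12, -16, -18, -18, -18, -18, -18, -18, -18, -18, -18, -17, -15, -13, -12.26, -12.26, -12.26, -12.26], "yaw": [0, -0.5, -1.1, -1.75, -2.4, -3.05, -3.7, -4.35, -5, -5.65, -6.3, -7, -7.65, -8.25, -8.66, -8.66, -8.66, -8.66, -8.66, -8.66], "finger_gap": [0, 0, 0, 0, 0, 0, 0, 0, 0, 0, 0, 0, 0, 0, 0, 0, 0, 0, 0, 0]}}}

```text
time: 10.4
position: [0.5097, 0.1758, 0.2325]
tool_rot: [-0.045, 3.139, -0.001]
ft_force: [-0.1, 0.5, -1.7]
grip_width: 0.154
grip_force: 55.0
```

```bash
python3 - <<'E'
from h import *
a=imaging.get_image('scene')[:,:,::-1];b=imaging.get_image('side')[:,:,::-1]
go(ringtcp(.05),YAW)
c=lambda im,x,y:cv2.resize(im[y:y+150,x:x+100],None,fx=4,fy=4,interpolation=cv2.INTER_CUBIC)
cv2.imwrite('pics/z6.png',np.hstack([c(a,230,84),c(b,260,90)]))
E
```

```text
t 10.5 d [-0.038   0.0005  0.0471] turn -0.001 yaw0 -3.1124
```

Scaled: 0.0465 m is 4.65, -0.038 m is -3.8.

>>> {"api": "inch_along", "payload": {"offsets": {"dx": [-1, -2, -3, -3.8, -3.8, -3.8, -3.8], "dy": [0.05, 0.05, 0.1, 0.1, 0.1, 0.1, 0.1], "dz": [1.2, 2.4, 3.6, 4.65, 4.65, 4.65, 4.65], "yaw": [0, 0, 0, 0, 0, 0, 0], "finger_gap": [0, 0, 0, 0, 0, 0, 0]}}}

```text
time: 11.2
position: [0.5471, 0.1788, 0.1856]
tool_rot: [-0.048, 3.14, -0.0]
ft_force: [-0.3, -0.1, -1.6]
grip_width: 0.153
grip_force: 55.0
```

```bash
python3 - <<'E'
from h import *
a=imaging.get_image('scene')[:,:,::-1];b=imaging.get_image('side')[:,:,::-1];s=telemetry.get_state()
cv2.imwrite('pics/a7.png',a);cv2.imwrite('pics/b7.png',b);print(s['position'])
c=lambda im,x,y:cv2.resize(im[y:y+94,x:x+62],None,fx=6.4,fy=6.4,interpolation=cv2.INTER_CUBIC)
cv2.imwrite('pics/z7.png',np.hstack([c(a,268,100),c(b,296,108)]))
T=R.from_rotvec(s['tool_rot']).as_matrix();q=s['position']+T@np.array([-.044,0,-.038])
for n,o in(('scene',(268,100)),('side',(296,108))):
    e=ext(n);print(n,[(6.4*(proj(p,e)[0]-o)).round(0) for p in(q,FOOT,FOOT+N*.032,q-N*.018)])
E
```

```text
[0.54711538 0.17868936 0.18559956]
scene [array([187., 204.]), array([262., 252.]), array([215., 223.]), array([213., 221.])]
side [array([159., 182.]), array([226., 257.]), array([184., 210.]), array([183., 209.])]
```

View pics/z7.png

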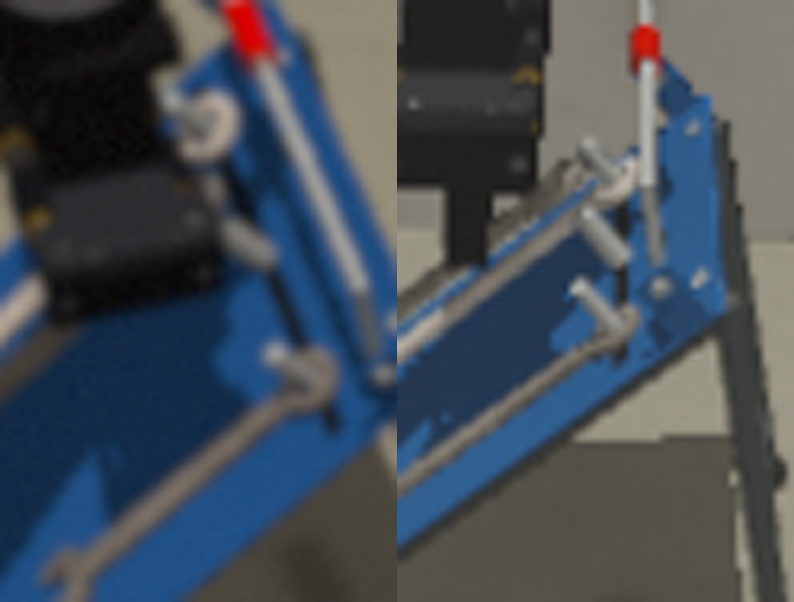

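The gripper hides the ring in the scene view. The side view shows it near (555,178), close to the predicted (556,182), with the middle peg's tip at about (592,215). I can't check it better by eye, so I'll feel the way in along the peg axis while watching the force.

>>> {"api": "inch_along", "payload": {"offsets": {"dx": [-0.2, -0.39, -0.58, -0.77, -0.9, -1.03, -1.16, -1.16, -1.16], "dy": [-0.12, -0.12, -0.12, -0.12, -0.12, -0.12, -0.12, -0.12, -0.12], "dz": [0.23, 0.46, 0.69, 0.92, 1.07, 1.23, 1.38, 1.38, 1.38], "yaw": [0, 0, 0, 0, 0, 0, 0, 0, 0], "finger_gap": [0, 0, 0, 0, 0, 0, 0, 0, 0]}}}

```text
time: 12.2
position: [0.5587, 0.1777, 0.171]
tool_rot: [0.048, -3.141, 0.0]
ft_force: [1.0, 0.9, -0.7]
grip_width: 0.155
grip_force: 55.0
```

```bash
python3 - <<'E'
from h import *
s=telemetry.get_state();print(s['ft_force'],s['torque']);
for h in(.032,.03):print(ringtcp(h)-s['position'])
E
```

```text
[ 1.03566105  0.91102204 -0.71049301] [ 0.15387174 -0.22176978 -0.01967249]
[0.00052664 0.00017271 0.00049606]
[ 0.00181164  0.00021114 -0.00103603]
```

>>> {"api": "inch_along", "payload": {"offsets": {"dx": [-0.13, -0.26, -0.39, -0.39, -0.39], "dy": [0, 0, 0, 0, 0], "dz": [0.15, 0.31, 0.46, 0.46, 0.46], "yaw": [0, 0, 0, 0, 0], "finger_gap": [0, 0, 0, 0, 0]}}}

```text
time: 12.7
position: [0.5626, 0.1778, 0.1663]
tool_rot: [0.047, -3.141, 0.0]
ft_force: [-0.1, -0.1, -1.3]
grip_width: 0.152
grip_force: 55.0
```

```bash
python3 - <<'E'
from h import *
s=telemetry.get_state();print(s['ft_force'],s['torque'])
b=imaging.get_image('side')[:,:,::-1];cv2.imwrite('pics/b8.png',b)
E
```

```text
[-0.14147218 -0.08343499 -1.29412158] [ 0.08253574 -0.20351616  0.03225111]
```

Units first: shifts go in cm and turns go in units of 0.2 rad. So 0.0092 m is 0.92, -0.0077 m is -0.77.

>>> {"api": "inch_along", "payload": {"offsets": {"dx": [-0.13, -0.26, -0.39, -0.51, -0.64, -0.77, -0.77, -0.77], "dy": [0, 0, 0, 0, 0, 0, 0, 0], "dz": [0.15, 0.31, 0.46, 0.61, 0.77, 0.92, 0.92, 0.92], "yaw": [0, 0, 0, 0, 0, 0, 0, 0], "finger_gap": [0, 0, 0, 0, 0, 0, 0, 0]}}}

```text
time: 13.55
position: [0.5703, 0.178, 0.1571]
tool_rot: [0.048, -3.141, 0.0]
ft_force: [0.3, 0.8, -1.8]
grip_width: 0.158
grip_force: 55.0
```

>>> {"api": "inch_along", "payload": {"offsets": {"dx": [0, 0, 0, 0], "dy": [0.15, 0.3, 0.4, 0.4], "dz": [0, 0, 0, 0], "yaw": [0, 0, 0, 0], "finger_gap": [0, 0, 0, 0]}}}

```text
time: 13.95
position: [0.5704, 0.1812, 0.1572]
tool_rot: [-0.046, 3.141, -0.002]
ft_force: [0.6, -2.8, -0.6]
grip_width: 0.151
grip_force: 55.0
```

>>> {"api": "inch_along", "payload": {"offsets": {"dx": [0, 0, 0, 0, 0], "dy": [-0.2, -0.4, -0.6, -0.8, -0.8], "dz": [0, 0, 0, 0, 0], "yaw": [0, 0, 0, 0, 0], "finger_gap": [0, 0, 0, 0, 0]}}}

```text
time: 14.45
position: [0.5703, 0.1747, 0.1573]
tool_rot: [-0.048, 3.141, 0.002]
ft_force: [0.5, 1.9, -1.5]
grip_width: 0.155
grip_force: 55.0
```

The force rises on both sides, at +3 mm and -3.5 mm, so the ring is captured on the peg and centred. I'll recentre, go down 4 mm more and release.

>>> {"api": "inch_along", "payload": {"offsets": {"dx": [0, 0, -0.13, -0.26, -0.26], "dy": [0.2, 0.4, 0.4, 0.4, 0.4], "dz": [0, 0, 0.15, 0.31, 0.31], "yaw": [0, 0, 0, 0, 0], "finger_gap": [0, 0, 0, 0, 0]}}}

```text
time: 14.95
position: [0.573, 0.1777, 0.1537]
tool_rot: [0.047, -3.141, 0.001]
ft_force: [-0.2, -0.3, -1.6]
grip_width: 0.156
grip_force: 55.0
```

>>> {"api": "inch_along", "payload": {"offsets": {"dx": [0, 0, 0, 0, 0, 0, 0, 0, 2, 4, 4, 4], "dy": [0, 0, 0, 0, 0, 0, 0, 0, 0, 0, 0, 0], "dz": [0, 0, 0, 0, 0, -2, -6, -11, -16, -20, -20, -20], "yaw": [0, 0, 0, 0, 0, 0, 0, 0, 0, 0, 0, 0], "finger_gap": [0.2, 0.25, 0.35, 0.5, 0.5, 0.5, 0.5, 0.5, 0.5, 0.5, 0.5, 0.5]}}}

```text
time: 16.15
position: [0.5332, 0.1772, 0.3553]
tool_rot: [-0.048, 3.138, -0.001]
ft_force: [0.7, -0.1, -0.3]
grip_width: 0.5
grip_force: 0.0
```

```bash
python3 - <<'E'
from h import *
s=telemetry.get_state();print(s['ft_force'])
for n in('scene','side','wrist'): cv2.imwrite(f'pics/{n}9.png',imaging.get_image(n)[:,:,::-1])
c=lambda im,x,y:cv2.resize(im[y:y+150,x:x+100],None,fx=4,fy=4,interpolation=cv2.INTER_CUBIC)
a,b=[cv2.imread(f'pics/{n}9.png') for n in('scene','side')]
cv2.imwrite('pics/z9.png',np.hstack([c(a,238,84),c(b,260,100)]))
E
```

```text
[ 0.74397962 -0.07982249 -0.34993472]
```

View pics/z9.png

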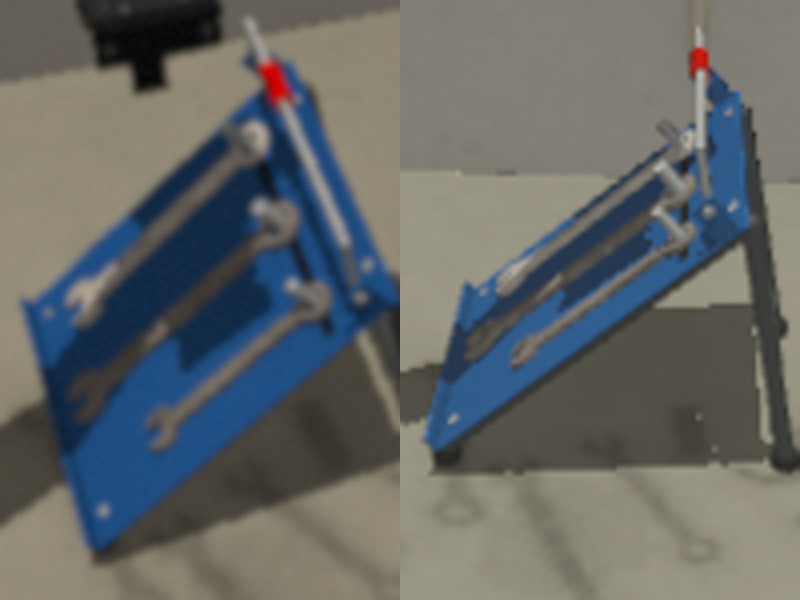

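The spanner hangs on the middle peg, straight down the slope and apparently flat. I've now used all 10 pictures. I'll press the shank just below the ring with shut fingers to seat it, and check the height by feel.

```bash
python3 - <<'E'
from h import *
X=face(0,0,.0299)[0][:,0]
p=FOOT-.052*X+.008*N+np.array([0,0,.0095*np.tan(np.radians(40))]);print('contact',p);go(p+[0,0,.02],YAW)
E
```

```text
contact [0.57884349 0.1784554  0.16567485]
t 16.3 d [-0.0465  0.0012  0.1666] turn -0.0 yaw0 -3.1121
```

Scaled: 0.17 m is 17, 0.165 m is 16.5.

>>> {"api": "inch_along", "payload": {"offsets": {"dx": [-4.65, -4.65, -4.65, -4.65, -4.65, -4.65, -4.65, -4.65], "dy": [0.1, 0.1, 0.1, 0.1, 0.1, 0.1, 0.1, 0.1], "dz": [3, 8, 12, 15, 16.5, 17, 17, 17], "yaw": [0, 0, 0, 0, 0, 0, 0, 0], "finger_gap": [0, 0, 0, 0, 0, 0, 0, 0]}, "force": 10}}

```text
time: 17.1
position: [0.5803, 0.1798, 0.1857]
tool_rot: [-0.047, 3.139, 0.001]
ft_force: [0.1, 0.1, 0.1]
grip_width: 0.004
grip_force: 0.0
```

>>> {"api": "inch_along", "payload": {"offsets": {"dx": [0, 0, 0, 0, 0, 0], "dy": [0, 0, 0, 0, 0, 0], "dz": [0.3, 0.6, 0.9, 1.2, 1.4, 1.4], "yaw": [0, 0, 0, 0, 0, 0], "finger_gap": [0, 0, 0, 0, 0, 0]}}}

```text
time: 17.7
position: [0.5792, 0.1791, 0.1697]
tool_rot: [0.048, -3.141, 0.0]
ft_force: [0.1, 0.0, 0.3]
grip_width: 0.006
grip_force: 0.0
```

>>> {"api": "inch_along", "payload": {"offsets": {"dx": [0, 0, 0], "dy": [0, 0, 0], "dz": [0.2, 0.4, 0.4], "yaw": [0, 0, 0], "finger_gap": [0, 0, 0]}}}

```text
time: 18.0
position: [0.5796, 0.1794, 0.1669]
tool_rot: [-0.047, 3.141, -0.0]
ft_force: [-0.3, 0.1, 4.4]
grip_width: 0.004
grip_force: 1.9
```

Contact comes at about 0.167 m against 0.166 predicted, so the spanner lies flat. I'll press a little harder, then retreat and compute the approach to the sleeve.

Scaled: 0.004 m is 0.4, 0.002 m is 0.2.

>>> {"api": "inch_along", "payload": {"offsets": {"dx": [0, 0, 0], "dy": [0, 0, 0], "dz": [0.2, 0.4, 0.4], "yaw": [0, 0, 0], "finger_gap": [0, 0, 0]}}}

```text
time: 18.3
position: [0.58, 0.1796, 0.1662]
tool_rot: [-0.047, 3.139, -0.002]
ft_force: [-7.7, -3.5, 20.6]
grip_width: 0.006
grip_force: 10.3
```

>>> {"api": "inch_along", "payload": {"offsets": {"dx": [0, 1, 3, 3, 3, 3, 3], "dy": [0, 0, 0, 0, 0, 0, 0], "dz": [-2, -7, -12, -17, -19, -19, -19], "yaw": [0, 0, 0, 0, 0, 0, 0], "finger_gap": [0, 0, 0, 0.3, 0.45, 0.45, 0.45]}}}

```text
time: 19.0
position: [0.5495, 0.1784, 0.352]
tool_rot: [-0.047, 3.141, -0.0]
ft_force: [0.2, 0.2, -0.7]
grip_width: 0.289
grip_force: 0.0
```

```bash
python3 - <<'E'
from h import *
G=np.array([.6319,.2274,.2741])
go(G+[0,0,.07],YAW-np.pi/2); go(G-[0,0,.009],YAW-np.pi/2)
Rf,o=face(.6237,.1846,.0299);h=.0443;q=[]
for a in np.r_[1.78,np.arange(1.6,-.01,-.2),-.05,-.1]:
    b=a+np.arctan2(14,42);P=Rf@np.array([.042-h*np.cos(b),.0425,.024+h*np.sin(b)])+o;q.append(P)
yaw=YAW-np.pi/2;T=np.array([[np.cos(yaw),np.sin(yaw),0],[np.sin(yaw),-np.cos(yaw),0],[0,0,-1]])
print(q[0]);print(((np.array(q)-q[0])@T).round(4))
E
```

```text
t 19.0 d [-0.0839  0.0465  0.0079] turn 1.571 yaw0 -3.1114
t 19.0 d [-0.0838  0.0465  0.0869] turn 1.571 yaw0 -3.1114
[0.6318007  0.22736129 0.27406453]
[[ 0.      0.      0.    ]
 [ 0.     -0.0077  0.002 ]
 [ 0.     -0.0157  0.0059]
 [ 0.     -0.0227  0.0112]
 [ 0.     -0.0286  0.0178]
 [ 0.     -0.033   0.0255]
 [ 0.     -0.0358  0.0339]
 [ 0.     -0.0369  0.0426]
 [-0.     -0.0362  0.0515]
 [ 0.     -0.0338  0.06  ]
 [ 0.     -0.033   0.062 ]
 [ 0.     -0.032   0.064 ]]
```

Scaled: -0.08 m is -8, -0.03 m is -3, 1.571 rad is 7.855.

>>> {"api": "inch_along", "payload": {"offsets": {"dx": [-1, -2, -3, -4, -5, -6, -7, -8, -8.39, -8.39, -8.39, -8.39, -8.39, -8.39], "dy": [1, 1, 2, 2, 3, 3, 4, 4.65, 4.65, 4.65, 4.65, 4.65, 4.65, 4.65], "dz": [0, 0, 0, 0, 0, 0, 0, 0, 0.8, 0.8, 0.8, 0.8, 0.8, 0.8], "yaw": [0.75, 1.5, 2.25, 3, 3.75, 4.5, 5.25, 6, 6.75, 7.5, 7.855, 7.855, 7.855, 7.855], "finger_gap": [0.5, 0.5, 0.5, 0.5, 0.5, 0.5, 0.5, 0.5, 0.5, 0.5, 0.5, 0.5, 0.5, 0.5]}}}

```text
time: 20.4
position: [0.6317, 0.2273, 0.3432]
tool_rot: [-2.186, -2.256, 0.002]
ft_force: [-1.0, 0.9, -0.1]
grip_width: 0.501
grip_force: 0.0
```

```bash
python3 - <<'E'
from h import *
G=np.array([.6319,.2274,.2741]);go(G-[0,0,.009],YAW-np.pi/2)
s=telemetry.get_state();im=imaging.get_image('wrist');e=ext('wrist',s)
m=cv2.inRange(im.astype(np.uint8),(120,0,0),(255,60,60));ys,xs=np.nonzero(m);print(len(xs),np.median(xs),xs.min(),xs.max(),ys.min(),ys.max(),proj(G,e))
E
```

```text
t 20.4 d [0.0001 0.0003 0.0781] turn 0.002 yaw0 1.6022
1227 324.0 313 335 184 242 [[324.06242096 213.26513174]]
```

The red sleeve's blob is centred at (324,213), exactly as predicted. Descend and pinch.

>>> {"api": "inch_along", "payload": {"offsets": {"dx": [0, 0, 0, 0, 0, 0, 0, 0, 0, 0, 0, 0], "dy": [0, 0, 0, 0, 0, 0, 0, 0, 0, 0, 0, 0], "dz": [3, 5, 6.5, 7.4, 7.8, 7.8, 7.8, 7.8, 7.8, 7.8, 7.8, 7.8], "yaw": [0, 0, 0, 0, 0, 0, 0, 0, 0, 0, 0, 0], "finger_gap": [0.5, 0.5, 0.5, 0.5, 0.5, 0.5, 0, 0, 0, 0, 0, 0]}, "force": 12}}

```text
time: 21.65
position: [0.6317, 0.2274, 0.2665]
tool_rot: [-2.188, -2.255, 0.0]
ft_force: [-1.1, 0.0, 2.0]
grip_width: 0.176
grip_force: 12.0
```

>>> {"api": "inch_along", "payload": {"offsets": {"dx": [0, 0, 0, 0, 0, 0, 0, 0], "dy": [-0.77, -1.57, -2.27, -2.86, -3.3, -3.58, -3.69, -3.69], "dz": [0.2, 0.59, 1.12, 1.78, 2.55, 3.39, 4.26, 4.26], "yaw": [0, 0, 0, 0, 0, 0, 0, 0], "finger_gap": [0, 0, 0, 0, 0, 0, 0, 0]}, "force": 12}}

```text
time: 22.45
position: [0.5938, 0.2265, 0.2213]
tool_rot: [-2.185, -2.254, 0.004]
ft_force: [3.3, 2.5, -2.2]
grip_width: 0.178
grip_force: 12.0
```

>>> {"api": "inch_along", "payload": {"offsets": {"dx": [0, 0, 0, 0, 0], "dy": [0.07, 0.31, 0.31, 0.39, 0.39], "dz": [0.89, 1.74, 1.74, 1.94, 1.94], "yaw": [0, 0, 0, 0, 0], "finger_gap": [0, 0, 0, 0, 0]}}}

```text
time: 22.95
position: [0.5951, 0.2265, 0.2019]
tool_rot: [-2.182, -2.252, 0.012]
ft_force: [-7.3, 0.2, 0.1]
grip_width: 0.181
grip_force: 12.0
```

The bar is down, but the force is odd. I'll release, lift off and check the sleeve by its colour in the fixed cameras.

>>> {"api": "inch_along", "payload": {"offsets": {"dx": [0, 0, 0, 0, 0, 0, 0, 0], "dy": [0, 0, 0, 0, 0, 0, 0, 0], "dz": [0, 0, 0, -3, -8, -12, -12, -12], "yaw": [0, 0, 0, 0, 0, 0, 0, 0], "finger_gap": [0.4, 0.5, 0.5, 0.5, 0.5, 0.5, 0.5, 0.5]}}}

```text
time: 23.75
position: [0.5997, 0.2263, 0.3253]
tool_rot: [2.187, 2.253, 0.003]
ft_force: [-0.4, 0.1, -1.1]
grip_width: 0.497
grip_force: 0.0
```

```bash
cat > chk.py <<'E'
from h import *
Rf,o=face(.6237,.1846,.0299);h=.0443
for n in('wrist','scene','side'):
    s=telemetry.get_state();im=imaging.get_image(n);cv2.imwrite('pics/c_%s.png'%n,im[:,:,::-1]);e=ext(n,s)
    for a in(0,.1,.3,1.78):
        b=a+np.arctan2(14,42);P=Rf@np.array([.042-h*np.cos(b),.0425,.024+h*np.sin(b)])+o;print(n,a,P.round(4),proj(P,e).round(1))
    c=proj(Rf@np.array([0,.0425,.038])+o,e)[0].astype(int)
    m=cv2.inRange(im,(100,0,0),(255,70,70));r=m[max(c[1]-60,0):c[1]+60,c[0]-60:c[0]+60];ys,xs=np.nonzero(r)
    if len(xs): print(' blob',len(xs),xs.mean()+c[0]-60,ys.mean()+max(c[1]-60,0))
E
python3 chk.py
```

```text
wrist 0 [0.598  0.2263 0.2141] [[321.3 198.6]]
wrist 0.1 [0.5966 0.2263 0.2183] [[319.5 199.9]]
wrist 0.3 [0.595  0.2263 0.227 ] [[317.3 202.7]]
wrist 1.78 [0.6318 0.2274 0.2741] [[373.9 221.2]]
 blob 927 318.81553398058253 199.27939590075513
scene 0 [0.598  0.2263 0.2141] [[296.  123.2]]
scene 0.1 [0.5966 0.2263 0.2183] [[295.5 122.2]]
scene 0.3 [0.595  0.2263 0.227 ] [[294.7 120. ]]
scene 1.78 [0.6318 0.2274 0.2741] [[306.2 104.7]]
 blob 43 295.5581395348837 122.51162790697674
side 0 [0.598  0.2263 0.2141] [[323.9 133.5]]
side 0.1 [0.5966 0.2263 0.2183] [[323.5 132.3]]
side 0.3 [0.595  0.2263 0.227 ] [[323.  129.7]]
side 1.78 [0.6318 0.2274 0.2741] [[334.9 115.6]]
 blob 25 322.92 131.28
```

The sleeve sits at about 0.1 rad, nearly shut. I'll press it down from above with shut fingers. At the stop the contact should be at z ≈ 0.222.

Scaled: 0.1 m is 10, -0.002 m is -0.2.

>>> {"api": "inch_along", "payload": {"offsets": {"dx": [0, 0, 0, 0, 0, 0, 0, 0, 0], "dy": [-0.2, -0.2, -0.2, -0.2, -0.2, -0.2, -0.2, -0.2, -0.2], "dz": [0, 4, 7, 9, 9.5, 9.8, 10, 10, 10], "yaw": [0, 0, 0, 0, 0, 0, 0, 0, 0], "finger_gap": [0, 0, 0, 0, 0, 0, 0, 0, 0]}, "force": 10}}

```text
time: 24.8
position: [0.5977, 0.2266, 0.2251]
tool_rot: [2.187, 2.254, 0.003]
ft_force: [0.2, -0.1, -0.1]
grip_width: 0.01
grip_force: 0.0
```

>>> {"api": "inch_along", "payload": {"offsets": {"dx": [0, 0, 0, 0], "dy": [0, 0, 0, 0], "dz": [0.15, 0.3, 0.45, 0.45], "yaw": [0, 0, 0, 0], "finger_gap": [0, 0, 0, 0]}}}

```text
time: 25.2
position: [0.5981, 0.2267, 0.2223]
tool_rot: [2.187, 2.252, 0.005]
ft_force: [0.1, -1.4, 10.7]
grip_width: 0.005
grip_force: 5.1
```

>>> {"api": "inch_along", "payload": {"offsets": {"dx": [0, 0, 0, 0], "dy": [0, 0, 0, 0], "dz": [0.15, 0.3, 0.3, 0.3], "yaw": [0, 0, 0, 0], "finger_gap": [0, 0, 0, 0]}}}

```text
time: 25.6
position: [0.5981, 0.2267, 0.2221]
tool_rot: [2.186, 2.251, 0.007]
ft_force: [-4.6, -3.1, 21.7]
grip_width: 0.011
grip_force: 10.3
```

>>> {"api": "inch_along", "payload": {"offsets": {"dx": [0, 0, 0, 0, 0, 0], "dy": [0, 0, 0, 0, 0, 0], "dz": [-2, -7, -11, -11, -11, -11], "yaw": [0, 0, 0, 0, 0, 0], "finger_gap": [0, 0, 0.3, 0.3, 0.3, 0.3]}}}

```text
time: 26.2
position: [0.5964, 0.2259, 0.3249]
tool_rot: [-2.187, -2.254, 0.004]
ft_force: [-0.4, 0.3, 0.3]
grip_width: 0.263
grip_force: 0.0
```

```bash
python3 chk.py | grep -E "blob| 0 "
```

```text
wrist 0 [0.598  0.2263 0.2141] [[326.2 198.1]]
 blob 889 325.68503937007875 196.98875140607424
scene 0 [0.598  0.2263 0.2141] [[296.  123.2]]
 blob 45 296.2 124.02222222222223
side 0 [0.598  0.2263 0.2141] [[323.9 133.5]]
 blob 23 323.5652173913044 132.43478260869566
```

At the stop the bar held z = 0.222 from 10 N to 22 N, and all three cameras now match angle 0. Handing in.

```bash
python3 -c "
from bench import ctrl, imaging, telemetry
print(ctrl.close_job())"
```

```text
the job is handed in; nothing more can be done
None
```

I hung the spanner by its ring on the middle peg, flat on the face with the jaw straight down the slope, shut the keeper onto its hard stop, let go of everything and handed the job in at about 26 s; I was out of pictures by then, so I had no closing look at the spanner.

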